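# Put the pliers away in the push-to-open drawer

## Robot

A 6-joint arm with a two-finger parallel gripper is mounted at the origin on a cart in front of the work surface, level with it; the furniture and walls round the work are solid. World frame = base frame: x ahead of the robot, y to its left, z up, the work surface at z = 0. Lengths are in mm, angles in rad, forces in N, time in s.
With the tool pointing down it reaches from about 350 to 975 mm from the base axis. Payload 7.1 kg.
Tool frame: the origin (TCP) lies on the front face of the gripper's body, between the roots of the fingers; the fingertips stand 80 mm ahead of it and the grasp point (between the pads) lies 61 mm ahead of it (env.tips_ahead is the distance from the TCP to the fingertips, in mm); z points along the fingers, y is the line along which they close (so a half turn about z gives the same grasp; the last joint's range is limited). The gripper opens to 88 mm and grips with 3 to 60 N. Pads are 20 mm wide; open, the fingers measure 115 mm over their backs; the gripper's body (75 mm by 178 mm) begins 61 mm behind the grasp point.
Start: joints at [1.324, 0.423, 1.63, -0, 1.089, -0.019], TCP at [141.116, 608.845, 302.675] pointing down, gripper open.
Joint ranges: [-3, 3], [-0.9, 2.11], [0.09, 2.58], [-1.31, 4.45], [0.11, 2.69], [-2.54, 2.54]. Speed limits (rad/s): [2.39, 2.39, 3.01, 3.14, 3.14, 3.14].

## Interface

Orientations are given as a unit quaternion [x, y, z, w].
In Python, from station import env, set_gripper, viewer, workorder gives the robot as it stands. Calls block until the motion is done:
- env.reach(position, orientation): joint-space move of the TCP to a pose.
- env.move_l(position, rot=None, rate=150, f_stop=None): straight line of the TCP; rot=None keeps the orientation; rate is the mean speed in mm/s. With f_stop (N) it stops when the force on the tool has changed by that much, and returns True; else False.
- env.move_joints(angles): joint-space move.
- set_gripper(opening): finger opening in mm; the grip force is fixed at half the most; returns when the fingers have stopped.
- env.hold(seconds).
- env.ik(position, orientation): joint angles nearest the present ones, or None.
- env.read_state(): the state.
- viewer.camera(name): name is "side" or "top"; returns the picture (420x560x3 uint8, blue, green, red); there is no depth.
- viewer.camera_params(name): a dict with "fx", "fy", "cx", "cy" (pixels), "dist" ([k1, k2, p1, p2, k3] as OpenCV has them; the pictures are not rectified), "pose" (4x4, takes a point from camera to world coordinates). Camera axes: x right, y up, looking along -z (the intrinsics and any distortion apply to the point x, -y, -z); pixel columns grow to the right and rows downward; lengths in mm; the calibration is good to about 2 mm. A picture is of the moment at which its call begins. camera_params takes no time and is no camera call.
A pose or a line that the arm cannot do raises env.IKError and nothing moves.
- workorder.sign_off(): hands the job in; it is judged then, once.
The state is a dict: "time_s": time; "qpos": joint angles; "dq": joint speeds; "tau": joint torques, N m; "tool_pos": TCP position; "orientation": TCP orientation; "force": force on the tool from outside, world axes, zero at the start; "wrist_torque": the same for the moment, N m; "width": finger opening in mm; "grip_force": force on a finger pad.
Only numpy, scipy, OpenCV 4.12 (cv2) and the standard library are available. Lean on these libraries where they do the work, as an engineer would, in place of code of your own. Each camera call takes 0.05 s, during which the arm holds its last target. There are 200 camera calls.

## Task

Put the blue pliers away in the handleless push-to-open drawer: press its blue front slowly and gently inward until you feel its stop and let go so that it springs ajar, pull it open, lay the blue pliers flat inside, then slowly press the front home to its stop again and let go so that the drawer stays latched shut with the pliers in it. Do not ram the front against the stop, and leave the red pliers beside it, the screw jar and the masking tape where they are.

Things in the scene. Friction and masses are not known exactly. Their poses are not given: they have to be found in the camera images.
- drawer_unit: Low grey one-drawer unit screwed to the bench: carcass 180 (x, depth) x 260 (y) x 84 mm high, a 20 mm flange on each side. Origin at the centre of its underside on the bench; x points from the front into the unit (the drawer opens along -x), z up. Place and yaw vary. Its push-push latch: see the joint, the front and the rim.
- drawer (a joint): How far the drawer is out (m): 0 latched, about 0.047 sprung ajar, 0.115 fully open, negative when pressed in. To open, press in from 0 to a firm stop, 7 to 22 mm further in (different each time: feel for it), and let go; a spring (7 N at 0, 4 N at ajar) drives it out after your hand. Let go short of the stop, it goes back to 0. Beyond ajar it stays where left (drag 1 to 4 N).
- drawer_front (a point): Centre of the outer face of the blue front, 46 mm above the bench, on a flush black spot; moves with the drawer. Panel 256 mm wide, 16 thick, 7 to 79 mm above the bench, 30 mm proud of the carcass when latched. To shut: press past 0 to a firm stop, 3 to 18 mm further in, and let go: it comes back to 0 and stays, or springs ajar if the stop was not reached. Over 45 N at a stop is ramming.
- drawer_rim (a point): Middle of the top edge of the blue front (16 mm thick), 79 mm above the bench; moves with the drawer. Behind it is the open drawer: once ajar (panel to carcass then 60 mm) it can be pinched here from above. Pressing against the spring takes 7 to 9 N; at a stop the push rises sharply past 12 N, with a spike if met fast: press at about 20 mm/s.
- drawer_inside (a point): Centre of the drawer's inner floor, 20 mm above the bench, axes as the unit's; moves with the drawer. Inside: 120 mm in x, 222 mm in y, walls 34 mm high. The carcass top (84 mm high) covers what is not pulled out: at 0.115 the whole inside is clear of it.
- pliers_blue: Closed pliers with blue handles lying flat on the bench, 68 x 165 x 14 mm, about 0.16 kg. Origin at the centre of the underside; handles towards +y (68 mm wide over their ends), jaws towards -y; z up. At y = -20 mm they are 24 mm wide in x, from 2 to 12 mm high: grasp there across x. They lie left or right of the unit.
- pliers_red: The same pliers with red handles, on the other side of the unit; to be left where they are.
- screw_jar: Glass jar with a grey lid, 71 mm across, 102 mm high, origin at the centre of its base; to be left alone.
- masking_tape: Roll of masking tape lying flat, 100 mm across, 25 mm high, origin at the centre of its underside; to be left alone.

How it is judged:
By the outcome, as a careful person would: the job done as asked, in the order asked, and still so for the second after the job is handed in, with the robot touching nothing.
It also fails if it takes over 70 s, if anything falls off the work surface, if the arm or the gripper's body presses on something with over 40 N, if the wrist force passes 120 N, or if a joint passes its speed limit or range.

## Working session

There is one attempt and no reset: what is moved stays moved. The work goes in short steps, each a Python script; the robot and the scene stay as the last script left them, time stands still between calls to the robot, and variables do not carry over. Pictures are saved under pics/ and viewed, at most 10 in all, crops included, and the job is handed in when it is done.

```bash
mkdir -p pics; ls; python3 - <<'E'
from station import env, viewer
import cv2,numpy as np
for n in("top","side"):
    cv2.imwrite(f"pics/{n}0.png",cv2.resize(viewer.camera(n),(800,600),interpolation=cv2.INTER_CUBIC))
    p=viewer.camera_params(n);print(n,{k:np.round(v,3).tolist() for k,v in p.items()})
s=env.read_state();print(s['time_s'],s['orientation'],s['force'])
E
```

```text
pics
top {'fx': 505.068, 'fy': 505.068, 'cx': 279.799, 'cy': 206.348, 'dist': [-0.185, 0.0, 0.0, 0.0, 0.0], 'pose': [[0.009, 0.985, -0.172, 334.896], [-1.0, 0.01, 0.004, -2.73], [0.005, 0.172, 0.985, 1503.018], [0.0, 0.0, 0.0, 1.0]]}
side {'fx': 535.543, 'fy': 535.543, 'cx': 279.874, 'cy': 205.449, 'dist': [-0.082, 0.0, 0.0, 0.0, 0.0], 'pose': [[-1.0, 0.016, -0.006, 561.289], [-0.012, -0.429, 0.903, 1202.916], [0.012, 0.903, 0.429, 645.835], [0.0, 0.0, 0.0, 1.0]]}
0.1 [ 1.13665370e-01  9.93518864e-01 -6.67920794e-04 -7.25946477e-05] [-0.32828713 -0.92147416 -0.53323022]
```

View pics/top0.png

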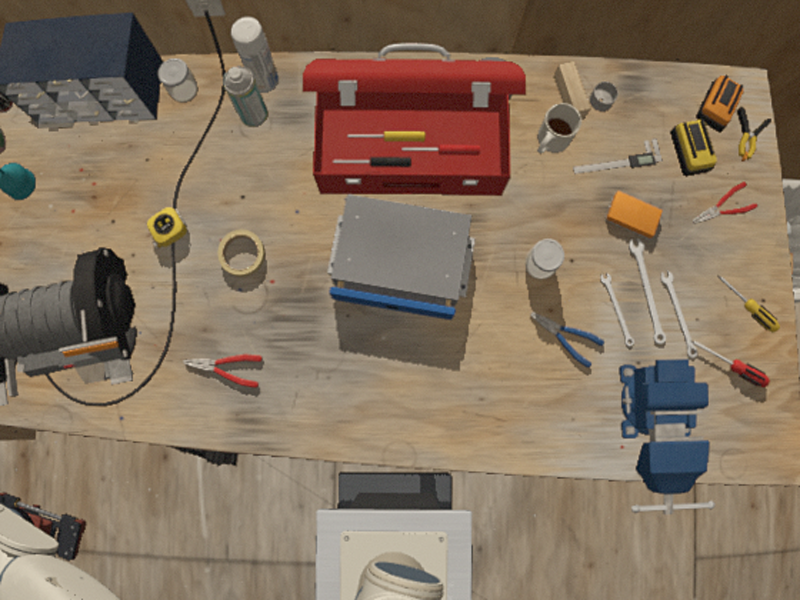

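View pics/side0.png

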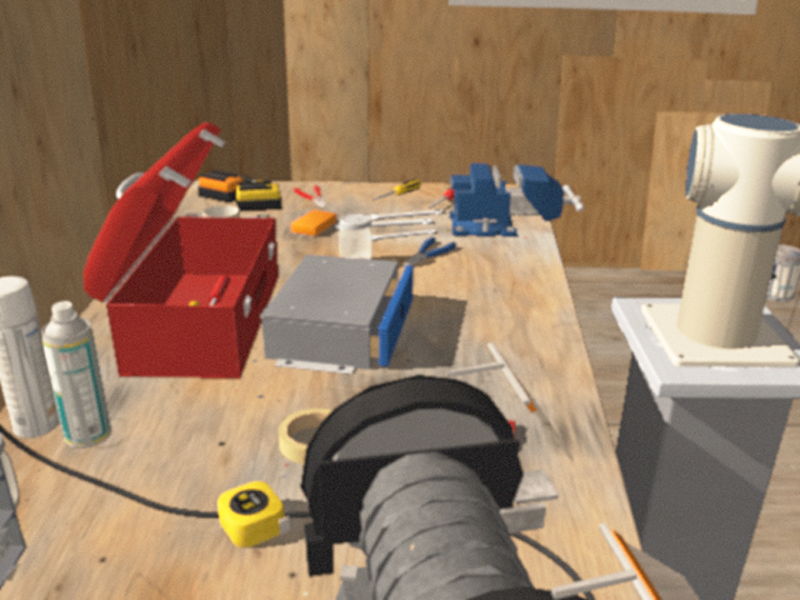

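The top view shows the unit at about (400,255), its blue front running from (331,293) to (455,314). The blue pliers are at (565,338), jaws to the left near the jar at (545,260). The red pliers and the tape are on the left. I'll enlarge a crop next.

```bash
python3 - <<'E'
from station import env, viewer
import cv2
im=viewer.camera("top")[130:270,225:430]
cv2.imwrite("pics/crop1.png",cv2.resize(im,None,fx=3.9,fy=3.9,interpolation=cv2.INTER_CUBIC))
E
cat > h.py <<'E'
from station import env, set_gripper, viewer, workorder
import numpy as np, cv2
from scipy.spatial.transform import Rotation as R
def pix2world(uv,z,cam="top"):
    p=viewer.camera_params(cam);K=np.array([[p['fx'],0,p['cx']],[0,p['fy'],p['cy']],[0,0,1.]])
    n=cv2.undistortPoints(np.array(uv,float).reshape(-1,1,2),K,np.array(p['dist'],float)).reshape(-1,2)
    T=np.array(p['pose']);d=np.c_[n[:,0],-n[:,1],-np.ones(len(n))]@T[:3,:3].T
    o=T[:3,3];return o+d*((np.broadcast_to(z,len(n))-o[2])/d[:,2])[:,None]
def down(a):
    "tool down, finger closing line (tool y) at world angle a, wrapped to +-90deg"
    y=np.array([np.cos(a),np.sin(a),0]);z=np.array([0,0,-1.]);x=np.cross(y,z)
    return R.from_matrix(np.c_[x,y,z]).as_quat()
def st(): 
    s=env.read_state();print(round(s['time_s'],2),np.round(s['tool_pos'],1),'F',np.round(s['force'],1),'w',round(s['width'],1),'g',round(s['grip_force'],1))
    return s
E
```

```text
(no output)
```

View pics/crop1.png

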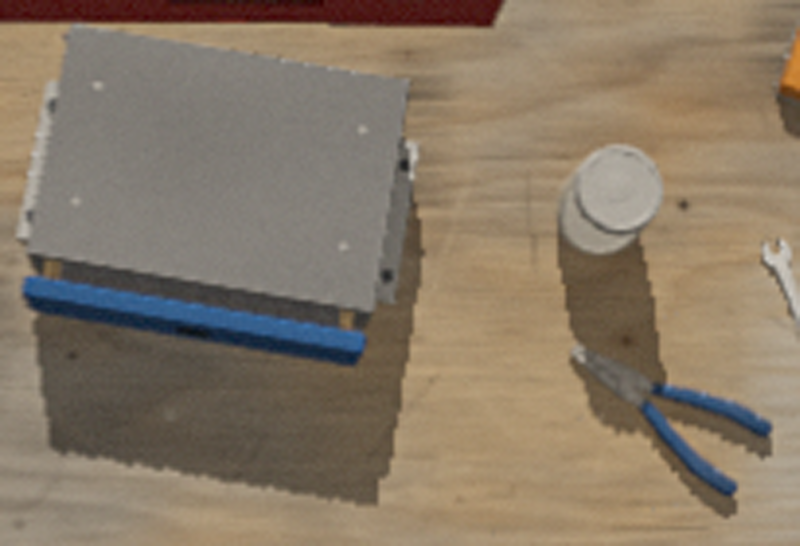

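The crop shows the carcass-top corners at (70,27), (410,80), (372,312) and (32,255). The pliers' jaw tip is at (577,352), and the handle ends are at (768,428) and (731,490). The jar lid is at (620,188).

```bash
python3 - <<'E'
from h import *
c=lambda l:np.array(l,float)/3.9+[225,130]
C=pix2world(c([(70,27),(410,80),(372,312),(32,255)]),84);print(C.round(1))
ctr=C.mean(0);v=(C[0]+C[1]-C[2]-C[3])/2;w=(C[0]+C[3]-C[1]-C[2])/2
print('unit',ctr.round(1),np.linalg.norm(v[:2]),np.linalg.norm(w[:2]),np.arctan2(v[1],v[0]),np.arctan2(-w[0],w[1]))
P=pix2world(c([(577,352),(768,428),(731,490),(645,393)]),[8,10,10,10]);print(P.round(1))
m=(P[1]+P[2])/2;d=m-P[0];print('pl',((m+P[0])/2).round(1),np.linalg.norm(d[:2]),'y-dir',np.arctan2(d[1],d[0]))
print('jar',pix2world(c([(620,188)]),102).round(1))
print('front top ',pix2world(c([(27,279),(365,333)]),79).round(1))
E
```

```text
[[ 788.3  102.2   84. ]
 [ 749.6 -153.4   84. ]
 [ 573.1 -123.7   84. ]
 [ 613.1  126.    84. ]]
unit [681.  -12.2  84. ] 177.84931775264934 255.68568833309985 -0.15113144831664047 -0.1545617436717845
[[ 556.  -289.1    8. ]
 [ 497.3 -438.    10. ]
 [ 449.3 -407.2   10. ]
 [ 524.1 -341.3   10. ]]
pl [ 514.6 -355.9    9. ] 157.0143897902883 y-dir -2.125512568562688
jar [[ 664.3 -306.2  102. ]]
front top  [[ 596.1  129.7   79. ]
 [ 558.3 -118.9   79. ]]
```

```bash
cat >> h.py <<'E'
YAW=-0.153;U=np.array([np.cos(YAW),np.sin(YAW),0]);V=np.array([-U[1],U[0],0]);O=np.array([681.,-12.2,0])
def unit(x,y,z): return O+x*U+y*V+np.array([0,0,z])
QD=down(YAW)
E
python3 - <<'E'
from h import *
env.reach([100,410,340],env.read_state()['orientation'])
env.reach([400,50,330],QD)
set_gripper(0)
env.reach(unit(-145,0,200),QD)
env.move_l(unit(-145,0,112));st()
r=env.move_l(unit(-100,0,112),rate=15,f_stop=14);s=st();print(r,np.dot(s['tool_pos']-O,U))
env.move_l(unit(-215,0,112),rate=80);st()
cv2.imwrite("pics/ajar.png",cv2.resize(viewer.camera("top")[130:270,225:430],None,fx=3.9,fy=3.9,interpolation=cv2.INTER_CUBIC))
E
```

```text
5.57 [538.2  10.1 113.1] F [0.2 0.7 0.6] w 0.5 g 0.0
7.58 [567.    5.2 111.5] F [-6.4  1.9  5.9] w 0.2 g 3.7
True -115.26643436117403
8.99 [469.1  20.5 112.1] F [-1.6 -0.1 -0.3] w 0.4 g 0.0
```

View pics/ajar.png

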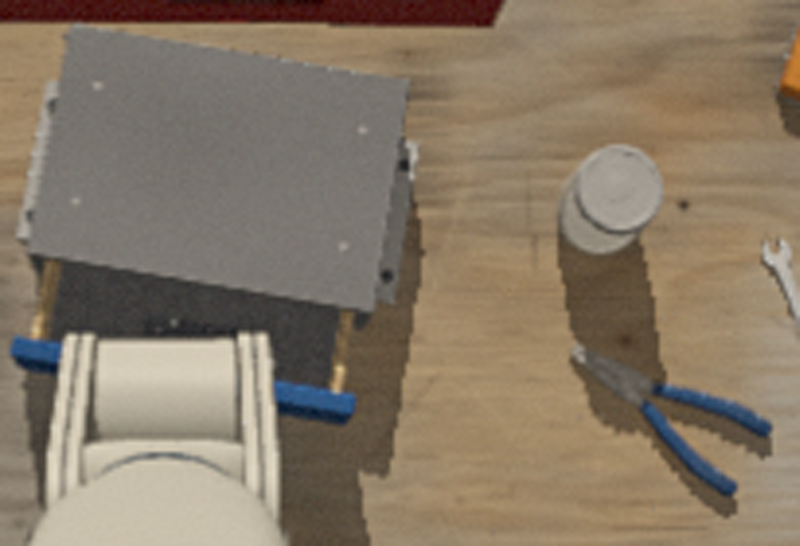

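The drawer has sprung ajar: the blue front now runs from (12,345) to (355,402), clear of the carcass. Next I pinch the rim and pull.

```bash
python3 - <<'E'
from h import *
P=pix2world(np.array([(14,340),(355,396)])/3.9+[225,130],79)-O
print('rim back edge x', (P@U).round(1),(P@V).round(1))
env.move_l(unit(-215,0,180));set_gripper(50)
env.move_l(unit(-159,0,180));print(env.move_l(unit(-159,0,131),f_stop=15,rate=100));st()
set_gripper(5);st()
r=env.move_l(unit(-236,0,131),rate=60,f_stop=22);s=st();print(r,np.dot(s['tool_pos']-O,U))
set_gripper(50);env.move_l(s['tool_pos']+[0,0,90]);st()
a=-0.554;q=down(a);d=np.array([-.527,-.85,0]);g=np.array([525,-339,0.])
env.reach(g+[0,0,200],q);set_gripper(60)
cv2.imwrite("pics/open.png",cv2.resize(viewer.camera("top")[130:270,225:430],None,fx=3.9,fy=3.9,interpolation=cv2.INTER_CUBIC))
E
```

```text
rim back edge x [-151.8 -152.2] [ 128.7 -123.9]
False
11.71 [523.7  12.1 131. ] F [-0.1  0.3 -0.1] w 50.1 g 0.0
12.33 [524.4  12.  131.4] F [ 0.4 -0.5  1.7] w 15.8 g 30.0
13.35 [459.9  22.6 131.4] F [ 1.2 -1.2 -1.1] w 15.8 g 30.0
True -223.82740628034622
14.81 [459.5  22.6 221. ] F [0.  0.1 0.2] w 49.8 g 0.0
```

View pics/open.png

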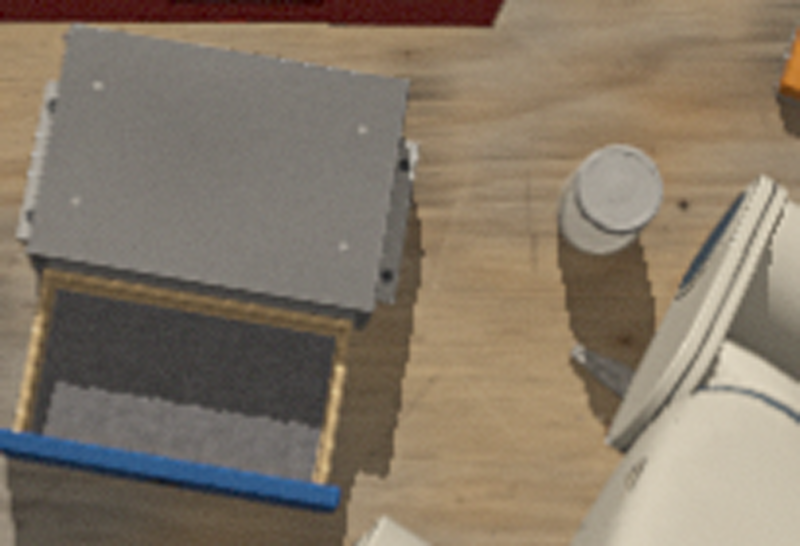

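The drawer is fully open, and the pliers' jaws are visible at (577,352) beside the gripper. Next I grasp, lift and place.

```bash
python3 - <<'E'
from h import *
q=down(-0.554);g=np.array([525,-339,0.])
set_gripper(52)
env.move_l(g+[0,0,110]);print(env.move_l(g+[0,0,83],rate=40,f_stop=8));st()
set_gripper(5);st()
env.move_l(g+[0,0,210],rate=120);s=st()
if s['width']>12:
    env.reach(unit(-158,22,220),QD);s=st()
    cv2.imwrite("pics/held.png",cv2.resize(viewer.camera("top")[130:270,225:430],None,fx=3.9,fy=3.9,interpolation=cv2.INTER_CUBIC))
    cv2.imwrite("pics/helds.png",cv2.resize(viewer.camera("side")[120:300,150:390],None,fx=3.3,fy=3.3,interpolation=cv2.INTER_CUBIC))
E
```

```text
False
18.58 [ 525.1 -339.    83. ] F [-0.5  0.   1. ] w 51.7 g 0.0
19.13 [ 525.1 -339.2   83.2] F [ 0.1 -0.4  0.5] w 25.4 g 27.7
20.34 [ 524.6 -338.7  209.1] F [ 0.6  0.2 -2.7] w 25.3 g 27.8
21.73 [528.6  32.9 220. ] F [-0.2 -0.9 -2. ] w 25.6 g 27.8
```

View pics/helds.png

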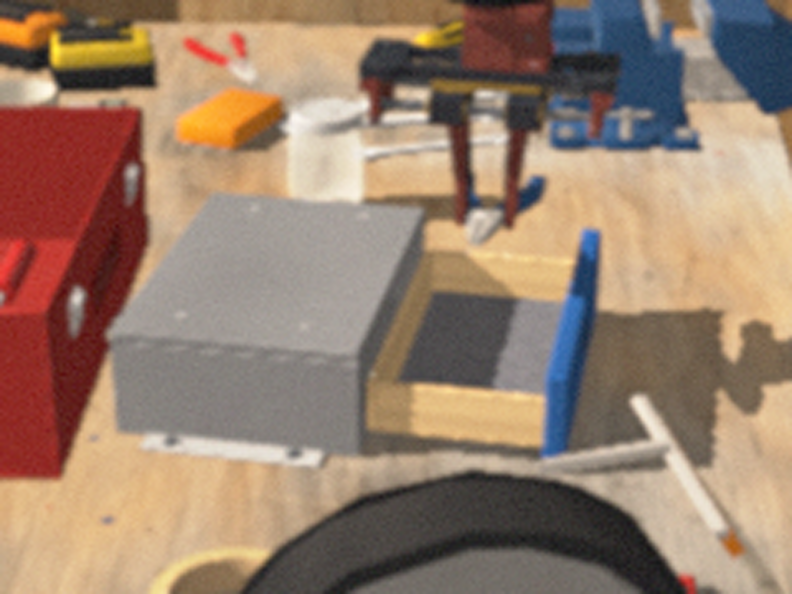

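The pliers are held level, jaws towards the camera at (485,225), with the empty open drawer below. Lowering them in.

```bash
python3 - <<'E'
from h import *
env.move_l(unit(-158,22,140),rate=100)
print(env.move_l(unit(-158,22,102),rate=30,f_stop=6));st()
set_gripper(45);env.move_l(unit(-158,22,200),rate=120)
env.move_l(unit(-275,0,220));set_gripper(0);st()
cv2.imwrite("pics/placed.png",cv2.resize(viewer.camera("top")[130:270,225:430],None,fx=3.9,fy=3.9,interpolation=cv2.INTER_CUBIC))
E
```

```text
True
23.93 [528.3  33.7 103.1] F [-0.1  0.3  4.2] w 25.5 g 27.8
27.19 [409.2  29.7 220. ] F [-0.5  0.4  0. ] w 0.0 g 0.0
```

View pics/placed.png

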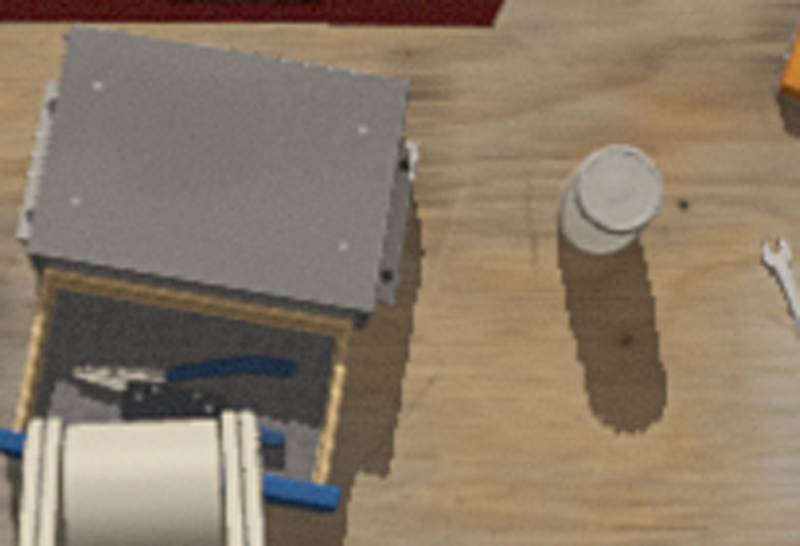

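The pliers lie flat inside, jaws at (90,375) and a handle at (290,367), clear of the walls. Now I press the drawer shut.

```bash
python3 - <<'E'
from h import *
env.move_l(unit(-268,0,112),rate=120)
print(env.move_l(unit(-200,0,112),rate=40,f_stop=15));st()
r=env.move_l(unit(-105,0,112),rate=18,f_stop=13);s=st();print(r,np.dot(s['tool_pos']-O,U))
if r:
    env.move_l(unit(-215,0,112),rate=60);env.move_l(unit(-260,0,220));st()
    cv2.imwrite("pics/shut.png",cv2.resize(viewer.camera("top")[130:270,100:430],None,fx=2.4,fy=2.4,interpolation=cv2.INTER_CUBIC))
E
```

```text
False
30.14 [483.5  18.4 112.1] F [-1.  -0.4 -0.4] w 0.3 g 0.0
33.98 [559.9   5.8 111.5] F [-6.3  1.   5.4] w 0.3 g 3.5
True -122.40783306504997
36.6 [424.1  27.4 219.7] F [ 0.2  0.  -0.4] w 0.4 g 0.0
```

View pics/shut.png

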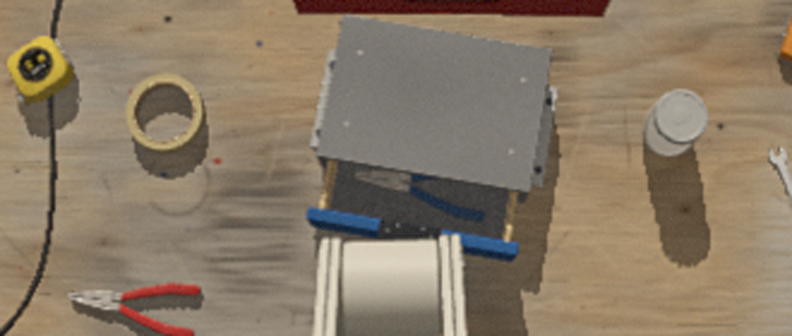

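It sprang ajar again, because 13 N tripped just short of the stop. The pliers still lie flat, at (420,190). I'll press once more, slower and with a slightly higher threshold.

```bash
python3 - <<'E'
from h import *
env.move_l(unit(-215,0,112),rate=120);env.move_l(unit(-188,0,112),rate=50)
r=env.move_l(unit(-100,0,112),rate=15,f_stop=20);s=st();print(r,np.dot(s['tool_pos']-O,U))
if r:
    env.move_l(unit(-215,0,112),rate=60);env.move_l(unit(-260,0,220));st()
    cv2.imwrite("pics/shut2.png",cv2.resize(viewer.camera("top")[130:270,100:430],None,fx=2.4,fy=2.4,interpolation=cv2.INTER_CUBIC))
E
```

```text
42.66 [563.3   5.3 111.5] F [-6.6  2.8  6.7] w 0.8 g 3.6
True -119.0369737139455
45.35 [424.   27.4 219.6] F [ 0.3  0.4 -0.1] w 0.5 g 0.0
```

View pics/shut2.png

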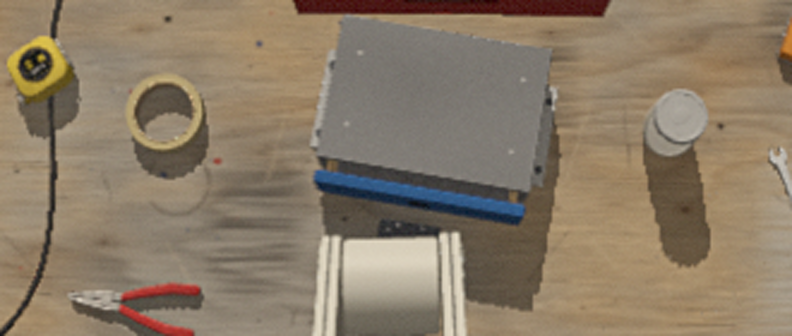

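The front is back at its latched position, from (317,178) to (522,215). The red pliers, tape and jar have not moved, and the gripper is clear.

```bash
python3 -c "
from h import *
print(workorder.sign_off())"
```

```text
the job is handed in; nothing more can be done
None
```

The blue pliers are in the drawer, which is latched shut, and I've handed the job in at about 45 s; the first closing press tripped short of the stop and sprang ajar, so I pressed a second time.

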